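# Reload the filter holder in reverse order

## Robot

A 6-joint arm with a two-finger parallel gripper is mounted at the origin on the work surface. World frame = base frame: x ahead of the robot, y to its left, z up, the work surface at z = 0. Lengths are in m, angles in rad, forces in N, time in s.
With the tool pointing down it reaches from about 0.35 to 0.975 m from the base axis. Payload 7.1 kg.
Tool frame: the origin (TCP) lies at the very end of the fingers, on their centre line; the grasp point (between the pads) lies 19 mm behind it; z points along the fingers, y is the direction in which the jaws open and shut (so a half turn about z gives the same grasp; the last joint's range is limited). The gripper opens to 88 mm and grips with 3 to 60 N. Pads are 20 mm wide; open, the fingers measure 115 mm over their backs; the gripper's body (75 mm by 178 mm) begins 61 mm behind the grasp point.
Start: joints at [-1.263, 0.423, 1.63, -0, 1.089, -0.019], TCP at [0.201, -0.592, 0.223] pointing down, gripper open.
Joint ranges: [-3, 3], [-0.9, 2.11], [0.09, 2.58], [-1.31, 4.45], [0.11, 2.69], [-2.54, 2.54]. Speed limits (rad/s): [2.39, 2.39, 3.01, 3.14, 3.14, 3.14].

## Interface

Orientations are given as a unit quaternion [x, y, z, w].
In Python, from rig import env gives the robot as it stands. The module is installed in compiled form; this text tells all that it offers.
- The arm moves only by the shell command python3 -m pendant 'ROWS' [OPENING]. ROWS is JSON, a list of rows, each a list of 4 numbers: the shift along the tool's x, y, z in cm, then the turn about the tool's z in rad. In form: [[x, y, z, roll], ...]. A call has 1 to 5 rows; each row shifts and turns the pose as measured when the row begins, along the tool's axes as they then stand; what a row does not reach is not made up. A row lasts 1/8 s, in which the tool goes at most 62.5 mm and 10.7 degrees, less where a joint would pass 70% of its speed; a pose out of reach is approached as far as the arm can. A call with a gripper value outside its range is refused whole. OPENING is the closure in counts, from 0 (fully open) to 255 (shut), set as the call begins (- or left out, the last holds). The fingers move at their own pace and stop on an object; the grip force is fixed at half the most. Time passes only in rows, so rows that do not move let the fingers close. It gives the time, the measured TCP pose, the force and the opening at its end, in the units of the state.
- env.sense(): the state, without advancing time (a new reading comes with each control period).
- env.read_camera(name): name is "scene" or "top" or "wrist"; returns a dict with "img" (420x560x3 uint8, red, green, blue), "fx", "fy", "cx", "cy" (pixels), "R" (3x3) and "t" (3): a world point X has camera coordinates R X + t; the wrist camera has in their place "T_tool_cam" (4x4, takes a point from camera to tool coordinates, whose origin is the TCP and whose axes are the flange's). Camera axes: x right, y down, z forward; pixel columns grow to the right and rows downward; lengths in m; the calibration is good to about 2 mm. A picture is of the moment at which its call begins: read the wrist's pose just before it. There is no depth.
- env.hand_in(): hands the job in, once; it reports no verdict.
The state is a dict: "time": time; "joints": joint angles; "dq": joint speeds; "joint_torque": joint torques, N m; "position": TCP position; "orientation": TCP orientation; "force": force on the tool from outside, world axes, zero at the start; "wrist_torque": the same for the moment, N m; "width": finger opening in m.
Only numpy, scipy, OpenCV 4.12 (cv2) and the standard library are available. Lean on these libraries where they do the work, as an engineer would, in place of code of your own. Each camera call takes 0.05 s, during which the arm holds its last target.

## Task

The light will now come from the other side, so move the three filter cassettes from the white storage rack into the filter holder in reverse order: the one that stands leftmost in the rack (seen from the robot) goes into the rightmost slot, the middle one into the middle slot, the rightmost one into the leftmost slot. First slide the holder's green gate all the way open towards the robot, then set each filter down upright in its slot, never tipping one over, and finally slide the gate fully closed again over the filters.

Things in the scene. Friction and masses are not known exactly. Their poses are not given: they have to be found in the camera images.
- filter_red_centre (a point): centre (half-way up) of the red filter cassette: upright black block, red top and red round windows, 44 mm along its x (across the row), 34 mm along its y, 60 mm high, about 0.12 kg. Loose; at the start it stands in its storage pocket, centre 30 mm above the pocket floor, axes as the pocket's within 0.05 rad
- filter_yellow_centre (a point): centre (half-way up) of the yellow filter cassette: upright black block, yellow top and yellow round windows, 44 mm along its x (across the row), 34 mm along its y, 60 mm high, about 0.12 kg. Loose; at the start it stands in its storage pocket, centre 30 mm above the pocket floor, axes as the pocket's within 0.05 rad
- filter_blue_centre (a point): centre (half-way up) of the blue filter cassette: upright black block, blue top and blue round windows, 44 mm along its x (across the row), 34 mm along its y, 60 mm high, about 0.12 kg. Loose; at the start it stands in its storage pocket, centre 30 mm above the pocket floor, axes as the pocket's within 0.05 rad
- pocket_red: fixed storage pocket of the red filter at the start, red strip on its robot side, in the white rack. Origin: centre of its floor, 8 mm above the bench. Inside 54 (x) by 44 mm (y), walls 4 mm thick, 10 mm high. Three pockets in a row along y, 64 mm apart, colours in any order; x away from the robot, y to its left (turned up to 0.25 rad)
- pocket_yellow: fixed storage pocket of the yellow filter at the start, yellow strip on its robot side, in the white rack. Origin: centre of its floor, 8 mm above the bench. Inside 54 (x) by 44 mm (y), walls 4 mm thick, 10 mm high. Three pockets in a row along y, 64 mm apart, colours in any order; x away from the robot, y to its left (turned up to 0.25 rad)
- pocket_blue: fixed storage pocket of the blue filter at the start, blue strip on its robot side, in the white rack. Origin: centre of its floor, 8 mm above the bench. Inside 54 (x) by 44 mm (y), walls 4 mm thick, 10 mm high. Three pockets in a row along y, 64 mm apart, colours in any order; x away from the robot, y to its left (turned up to 0.25 rad)
- slot_left: fixed slot at the robot's left (+y) of the dark holder with the green gate; pale floor. Origin: centre of its floor, 8 mm above the bench. Inside 54 (x) by 44 mm (y), walls 4 mm thick, 10 mm high. Slots in a row along y, 64 mm apart; x away from the robot, y to its left (turned up to 0.25 rad). Side plates 10 mm thick, 70 mm high at y = +-114 mm from the middle slot
- slot_mid: fixed slot in the middle of the dark holder with the green gate; pale floor. Origin: centre of its floor, 8 mm above the bench. Inside 54 (x) by 44 mm (y), walls 4 mm thick, 10 mm high. Slots in a row along y, 64 mm apart; x away from the robot, y to its left (turned up to 0.25 rad). Side plates 10 mm thick, 70 mm high at y = +-114 mm from the middle slot
- slot_right: fixed slot at the robot's right (-y) of the dark holder with the green gate; pale floor. Origin: centre of its floor, 8 mm above the bench. Inside 54 (x) by 44 mm (y), walls 4 mm thick, 10 mm high. Slots in a row along y, 64 mm apart; x away from the robot, y to its left (turned up to 0.25 rad). Side plates 10 mm thick, 70 mm high at y = +-114 mm from the middle slot
- gate_knob (a point): black knob, 18 mm diameter, 36 tall, on the left end of the green gate; point 16 mm below its top, 102 above the bench. Gate: bar 16 mm wide along y, 72 to 82 mm above the bench, over all slots. It slides along slot x only (2 N friction) and stays put. Knob in slot_mid's frame: y = 114 mm, x = 0 closed (end stop), x = -75 fully open. Starts 0 to 10 mm open

How it is judged:
By the outcome, as a careful person would: the job done as asked, in the order asked, and still so for the second after the job is handed in, with the robot touching nothing.
It also fails if it takes over 115 s, if anything falls off the work surface, if the arm or the gripper's body presses on something with over 40 N, if the wrist force passes 120 N, or if a joint passes its speed limit or range.

## Working session

There is one attempt and no reset: what is moved stays moved. The work goes in short steps, Python scripts to look and compute and a shell command to move; the robot and the scene stay as the last step left them, time stands still between calls to the robot, and variables do not carry over. Pictures are saved under pics/ and viewed, and the job is handed in when it is done.

```bash
mkdir -p pics
python3 - <<'E'
from rig import env
import cv2
s=env.sense(); print(s)
for n in ("scene","top","wrist"):
    c=env.read_camera(n)
    cv2.imwrite(f"pics/{n}0.png",c["img"][:,:,::-1])
    print(n,{k:v for k,v in c.items() if k!="img"})
E
```

```text
{'time': 0.0, 'joints': array([-1.26300051e+00,  4.23897254e-01,  1.63071983e+00, -2.75490611e-05,
        1.08859215e+00, -1.89742561e-02]), 'dq': array([-3.11316248e-05, -7.42105919e-05,  3.97385674e-04,  7.17091098e-04,
        1.46170225e-03, -5.15315221e-05]), 'joint_torque': array([-1.63138749e-03, -5.44625795e+01, -2.73666519e+01,  6.42424542e-02,
        2.28151213e-02, -1.37766674e-04]), 'position': array([ 0.20047262, -0.59136328,  0.22185476]), 'orientation': array([ 9.86680967e-01,  1.62665349e-01, -1.28392066e-04, -7.98119641e-04]), 'force': array([ 0.02246374, -0.05261954, -0.16644522]), 'wrist_torque': array([ 0.03270357,  0.0160857 , -0.03712992]), 'width': 0.08761177116621696}
scene {'fx': 437.72774477981085, 'fy': 437.72774477981085, 'cx': 268.461364259051, 'cy': 209.48971085564986, 'R': array([[ 0.45789538,  0.88877182, -0.0204076 ],
       [ 0.51806977, -0.28542379, -0.80631072],
       [-0.72245106,  0.3586334 , -0.59114005]]), 't': array([-0.28651895, -0.19969336,  1.43448915])}
top {'fx': 406.4976017625194, 'fy': 406.4976017625194, 'cx': 277.79831018925984, 'cy': 214.15037226456903, 'R': array([[ 0.0077712 , -0.99996851, -0.00160738],
       [-0.99835229, -0.00766723, -0.05686752],
       [ 0.05685341,  0.00204666, -0.99838044]]), 't': array([0.02969655, 0.55670105, 0.82563888])}
wrist {'fx': 331.7445555955447, 'fy': 331.7445555955447, 'cx': 279.41514147277866, 'cy': 207.5086251001079, 'T_tool_cam': array([[ 2.52495459e-04, -9.53866014e-01, -3.00232515e-01,
         8.24628047e-02],
       [ 9.99999963e-01,  2.71992431e-04, -2.31450145e-05,
         1.20075696e-04],
       [ 1.03738214e-04, -3.00232498e-01,  9.53866047e-01,
        -1.62742361e-01],
       [ 0.00000000e+00,  0.00000000e+00,  0.00000000e+00,
         1.00000000e+00]])}
```

View pics/top0.png

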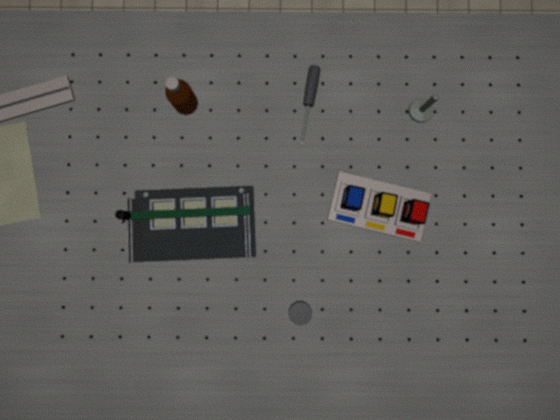

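View pics/scene0.png

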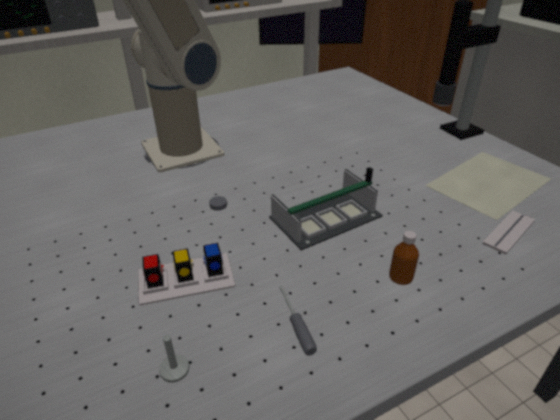

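The top view shows the holder with slots near px (163,213), (194,211), (224,210) and its knob at (123,215). In the rack, blue is at (352,197), yellow at (384,204) and red at (415,211). So blue goes right, yellow middle, red left. Next I'll measure on enlarged crops.

```bash
cat > h.py <<'E'
import numpy as np, cv2
from scipy.spatial.transform import Rotation as Ro
def ray(c,uv,s=None):
    d=np.array([(uv[0]-c["cx"])/c["fx"],(uv[1]-c["cy"])/c["fy"],1.])
    if "R" in c: return -c["R"].T@c["t"], c["R"].T@d
    T=c["T_tool_cam"]; Rt=Ro.from_quat(s["orientation"]).as_matrix()
    return Rt@T[:3,3]+s["position"], Rt@(T[:3,:3]@d)
def onz(c,uv,z,s=None):
    o,d=ray(c,uv,s); return o+d*(z-o[2])/d[2]
def proj(c,X,s=None):
    X=np.asarray(X,float)
    if "R" in c: p=c["R"]@X+c["t"]
    else:
        T=c["T_tool_cam"]; Rt=Ro.from_quat(s["orientation"]).as_matrix()
        p=T[:3,:3].T@(Rt.T@(X-s["position"])-T[:3,3])
    return np.array([c["fx"]*p[0]/p[2]+c["cx"],c["fy"]*p[1]/p[2]+c["cy"]])
def crop(img,x0,y0,x1,y1,k,name):
    cv2.imwrite(name,cv2.resize(img[y0:y1,x0:x1,::-1],None,fx=k,fy=k,interpolation=cv2.INTER_CUBIC))
E
python3 - <<'E'
from rig import env
from h import *
c=env.read_camera("top")
crop(c["img"],110,175,270,275,5,"pics/t1.png")
crop(c["img"],320,160,440,250,6,"pics/t2.png")
hsv=cv2.cvtColor(c["img"],cv2.COLOR_RGB2HSV)
for n,lo,hi in (("blue",100,130),("yellow",20,32),("red",0,8)):
    m=cv2.inRange(hsv,(lo,120,60),(hi,255,255)); m[:160]=0;m[260:]=0;m[:,:320]=0;m[:,440:]=0
    N,L,S,C=cv2.connectedComponentsWithStats(m)
    for i in range(1,N):
        if S[i,4]>20: print(n,S[i],C[i],onz(c,C[i],.068)[:2],onz(c,C[i],.008)[:2])
E
```

```text
blue [347 187  17  20 267] [354.8164794  196.48689139] [ 0.58906314 -0.11570809] [ 0.59518875 -0.12697566]
blue [337 215  17   7  74] [344.95945946 218.08108108] [ 0.54684879 -0.09646477] [ 0.54976015 -0.10626713]
yellow [379 193  18  22 284] [387.50352113 203.6443662 ] [ 0.57557667 -0.17917852] [ 0.58067541 -0.19527882]
yellow [366 222  19   8  95] [375.02105263 225.42105263] [ 0.53305726 -0.15467993] [ 0.53491851 -0.16891488]
red [411 201  17  21 251] [419.09163347 210.94422311] [ 0.56182736 -0.24036959] [ 0.56587921 -0.26112906]
red [396 229  19   9  87] [404.96551724 232.5862069 ] [ 0.51963362 -0.21253869] [ 0.52047278 -0.23117908]
```

View pics/t1.png

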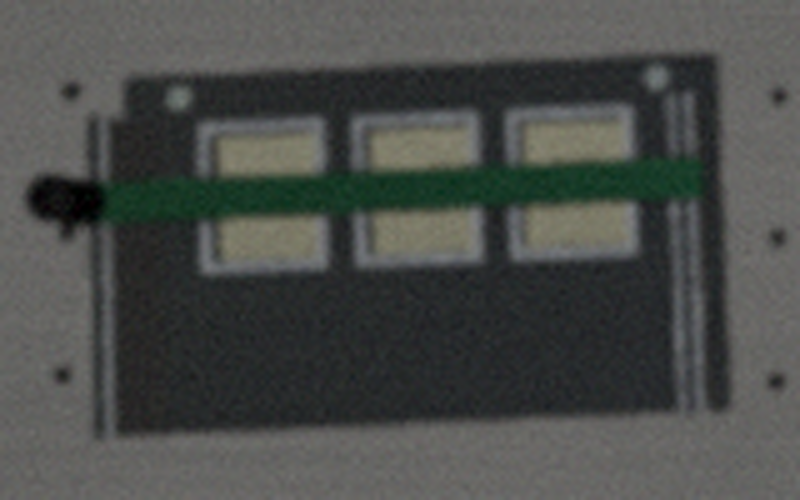

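View pics/t2.png

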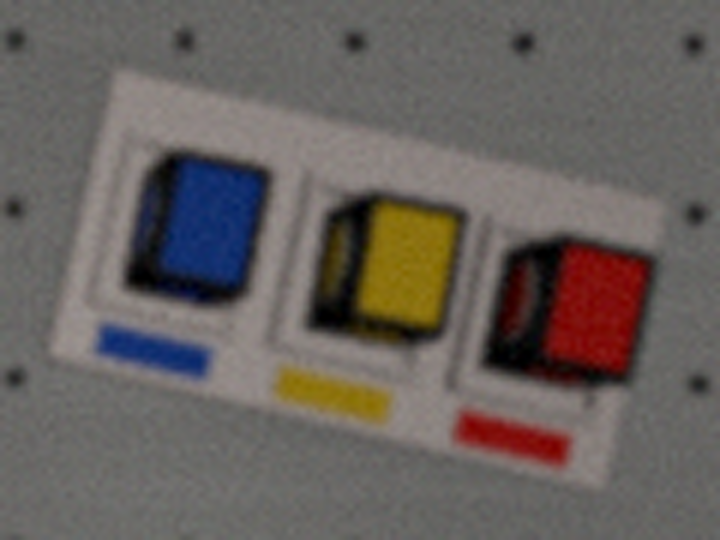

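```bash
cat > fit0.py <<'E'
from rig import env
from h import *
from scipy.optimize import least_squares
c=env.read_camera("top")
def o(p,x0,y0,k): p=np.array(p,float); return (p+.5)/k-.5+[x0,y0]
S=[o(q,110,175,5) for q in ([(198,123),(327,118),(330,268),(200,275)],[(350,115),(478,108),(484,262),(355,268)],[(503,108),(634,102),(638,256),(510,262)])]
loc=np.array([(31,26),(31,-26),(-31,-26),(-31,26)])/1000
def w(p,l,z):
    cs,sn=np.cos(p[2]),np.sin(p[2]); return [p[0]+cs*l[0]-sn*l[1],p[1]+sn*l[0]+cs*l[1],z]
def r(p):
    return np.concatenate([proj(c,w(p,loc[j]+[0,y],.018))-S[i][j] for i,y in enumerate((.064,0,-.064)) for j in range(4)])
f=least_squares(r,[.57,.2,0]); print("slot_mid",f.x,"rms px",np.sqrt(np.mean(f.fun**2)))
for y in (.064,0,-.064): print(w(f.x,[0,y],0))
k=[onz(c,o((u,199),110,175,5),z)[:2] for u,z in ((50,.118),)]; print("knob",k, "at closed",w(f.x,[0,.114],0))
for n,q in (("blue",[(178,158),(268,165),(245,292),(163,280)]),("yellow",[(372,200),(462,210),(440,333),(357,318)]),("red",[(563,243),(652,255),(628,378),(546,368)])):
    P=np.array([onz(c,a,.068)[:2] for a in o(q,320,160,6)])
    d=(P[0]+P[1]-P[2]-P[3]); print(n,P.mean(0),"yaw",np.arctan2(d[1],d[0]),"size",np.linalg.norm(d)/2,np.linalg.norm(P[0]+P[3]-P[1]-P[2])/2)
E
python3 fit0.py
```

```text
slot_mid [0.55877678 0.20911345 0.05258843] rms px 0.39296662500785506
[np.float64(0.5554126731758884), np.float64(0.27302497609052934), 0]
[np.float64(0.5587767818111609), np.float64(0.20911345308340573), 0]
[np.float64(0.5621408904464333), np.float64(0.14520193007628215), 0]
knob [array([0.5479734 , 0.32162503])] at closed [np.float64(0.5527844633045818), np.float64(0.32295585343984456), 0]
blue [ 0.58833965 -0.11638961] yaw -0.15360108623154684 size 0.04107111755125224 0.028021269303446505
yellow [ 0.57531786 -0.17925243] yaw -0.15901975880396377 size 0.03970504224388628 0.02824214037278638
red [ 0.56093795 -0.24042627] yaw -0.17482137213976415 size 0.04088028468341579 0.027809742481009387
```

```bash
cat > plan.py <<'E'
import sys
from rig import env
from h import *
def go(x,y,z,phi=None,step=.055):
    s=env.sense(); R=Ro.from_quat(s["orientation"]).as_matrix()
    p0=np.arctan2(R[1,0],R[0,0]); dphi=0 if phi is None else phi-p0
    d=np.array([x,y,z])-s["position"]
    n=max(1,int(np.ceil(np.linalg.norm(d)/step)),int(np.ceil(abs(dphi)/.17)))
    print("t %.2f pos %s phi %.4f tilt %.4f F %s w %.4f n %d"%(s["time"],s["position"].round(4),p0,np.arccos(-R[2,2]),s["force"].round(1),s["width"],n))
    rows=[]
    for i in range(n):
        r=-dphi/n
        rows.append([round(float(v),2) for v in R.T@d/n*100]+[round(float(r),3)])
        R=R@Ro.from_euler("z",r).as_matrix()
    for i in range(0,n,5): print(str(rows[i:i+5]))
if __name__=="__main__": go(*[float(a) for a in sys.argv[1:]])
E
python3 plan.py 0.58 -0.18 0.22 -0.2
```

```text
t 0.25 pos [ 0.2006 -0.5916  0.2223] phi 0.3268 tilt 0.0008 F [ 1.   0.8 -0.3] w 0.0878 n 11
[[4.47, -2.44, 0.02, 0.048], [4.35, -2.65, 0.02, 0.048], [4.21, -2.85, 0.02, 0.048], [4.07, -3.05, 0.02, 0.048], [3.92, -3.24, 0.02, 0.048]]
[[3.76, -3.43, 0.02, 0.048], [3.59, -3.6, 0.02, 0.048], [3.42, -3.77, 0.02, 0.048], [3.23, -3.93, 0.02, 0.048], [3.04, -4.08, 0.02, 0.048]]
[[2.84, -4.22, 0.02, 0.048]]
```

```bash
python3 -m pendant '[[4.5,-2.4,0,0.05],[4.4,-2.7,0,0.05],[4.2,-2.9,0,0.05],[4.1,-3.1,0,0.05],[3.9,-3.2,0,0.05]]'
python3 -m pendant '[[3.8,-3.4,0,0.05],[3.6,-3.6,0,0.05],[3.4,-3.8,0,0.05],[3.2,-3.9,0,0.05],[3.0,-4.1,0,0.05]]'
python3 plan.py 0.58 -0.18 0.22 -0.2
```

```text
time: 0.88
position: [0.3776, -0.4027, 0.2218]
orientation: [1.0, 0.031, 0.0, 0.0]
force: [0.2, -0.4, -1.1]
width: 0.088
time: 1.5
position: [0.561, -0.2146, 0.2222]
orientation: [0.995, -0.098, 0.001, 0.001]
force: [0.3, 0.3, 0.6]
width: 0.0876
t 1.50 pos [ 0.561  -0.2146  0.2222] phi -0.1965 tilt 0.0016 F [0.3 0.3 0.6] w 0.0876 n 1
[[1.19, -3.77, 0.22, 0.004]]
```

```bash
python3 -m pendant '[[1.2,-3.8,0.2,0],[0,0,0,0]]'
python3 - <<'E'
from rig import env
from h import *
import pickle
s=env.sense(); c=env.read_camera("wrist"); pickle.dump((s,c),open("w1.pkl","wb"))
cv2.imwrite("pics/w1.png",c["img"][:,:,::-1])
for n,p in (("b",(.5883,-.1164,.068)),("y",(.5753,-.1793,.068)),("r",(.561,-.2404,.068))): print(n,proj(c,p,s))
E
```

```text
time: 1.75
position: [0.5828, -0.1759, 0.2199]
orientation: [0.995, -0.096, 0.001, 0.0]
force: [0.3, -0.1, 0.8]
width: 0.0879
b [218.6203428  197.60297255]
y [283.82430798 198.29938674]
r [347.29316387 200.57308197]
```

View pics/w1.png

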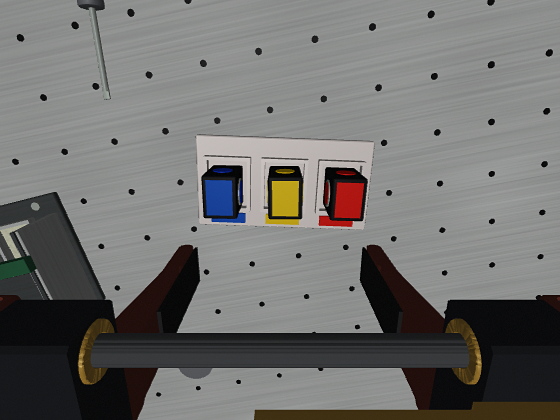

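The wrist view matches the predictions to within 2–3 px: blue top (222,197), yellow (285,199), red (348,200). I'll fit them more precisely.

```bash
cat > tops.py <<'E'
from h import *
def tops(c,s,z=.068,names="byr"):
    hsv=cv2.cvtColor(c["img"],cv2.COLOR_RGB2HSV); out={}
    for n,lo,hi in (("b",100,130),("y",20,32),("r",0,8)):
        if n not in names: continue
        m=cv2.inRange(hsv,(lo,130,70),(hi,255,255))
        if n=="r": m|=cv2.inRange(hsv,(172,130,70),(180,255,255))
        N,L,S,C=cv2.connectedComponentsWithStats(m,connectivity=4)
        i=1+np.argmax(S[1:,4])
        cn=max(cv2.findContours((L==i).astype(np.uint8),0,cv2.CHAIN_APPROX_NONE)[0],key=cv2.contourArea)[:,0]
        W=np.array([onz(c,p,z,s)[:2] for p in cn])
        (cx,cy),(w,h),a=cv2.minAreaRect((W*1000).astype(np.float32))
        if w<h: w,h,a=h,w,a+90
        a=(a+45)%180-45 if False else ((a+90)%180-90)
        out[n]=(cx/1000,cy/1000,np.radians(a)); print(n,C[i].round(1),S[i,4],"xy %.4f %.4f yaw %.3f size %.1f %.1f"%(cx/1000,cy/1000,np.radians(a),w,h))
    return out
E
python3 - <<'E'
import pickle
from tops import *
s,c=pickle.load(open("w1.pkl","rb"))
tops(c,s)
crop(c["img"],190,125,390,240,4,"pics/w1c.png")
E
```

```text
b [218.8 197.4] 965 xy 0.5881 -0.1165 yaw -0.193 size 35.8 26.6
y [285.1 198.2] 955 xy 0.5746 -0.1804 yaw -0.193 size 35.9 26.0
r [348.4 199.8] 943 xy 0.5611 -0.2415 yaw -0.225 size 36.3 26.5
```

View pics/w1c.png

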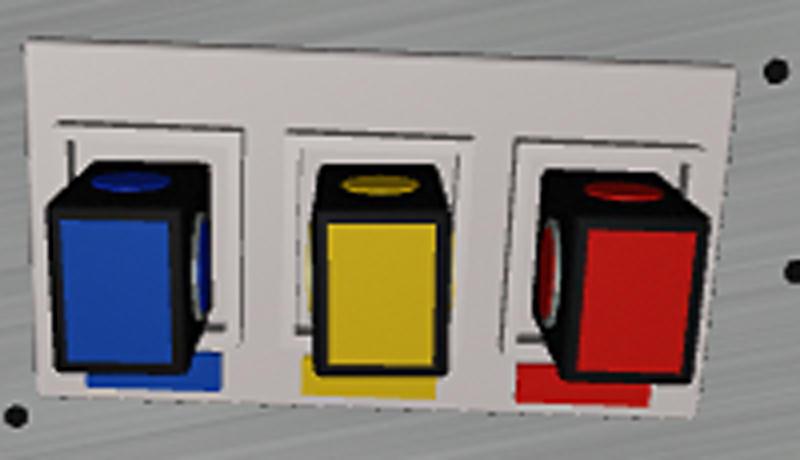

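```bash
python3 plan.py 0.55 0.25 0.22 0.0526
```

```text
t 1.80 pos [ 0.5823 -0.1771  0.22  ] phi -0.1938 tilt 0.0021 F [-0.8 -0.5  0.3] w 0.0877 n 8
[[-1.42, -5.16, -0.01, -0.031], [-1.26, -5.2, -0.01, -0.031], [-1.1, -5.24, -0.01, -0.031], [-0.94, -5.27, -0.01, -0.031], [-0.78, -5.3, -0.01, -0.031]]
[[-0.62, -5.32, -0.01, -0.031], [-0.45, -5.33, -0.01, -0.031], [-0.29, -5.35, -0.01, -0.031]]
```

```bash
python3 -m pendant '[[-1.4,-5.2,0,-0.03],[-1.3,-5.2,0,-0.03],[-1.1,-5.2,0,-0.03],[-0.9,-5.3,0,-0.03],[-0.8,-5.3,0,-0.03]]' 
python3 -m pendant '[[-0.6,-5.3,0,-0.03],[-0.5,-5.3,0,-0.03],[-0.3,-5.4,0,-0.04],[0,0,0,0]]'
python3 - <<'E'
from rig import env
from h import *
import pickle
s=env.sense(); c=env.read_camera("wrist"); pickle.dump((s,c),open("w2.pkl","wb"))
cv2.imwrite("pics/w2.png",c["img"][:,:,::-1])
print(s["position"],s["orientation"],proj(c,(.548,.3216,.118),s))
crop(c["img"],100,110,380,320,2.8,"pics/w2c.png")
E
```

```text
time: 2.42
position: [0.5619, 0.0874, 0.2197]
orientation: [1.0, -0.026, 0.001, 0.002]
force: [1.1, -0.2, 0.8]
width: 0.0879
time: 2.92
position: [0.5511, 0.2499, 0.2197]
orientation: [1.0, 0.025, 0.002, 0.002]
force: [0.0, -0.9, 0.2]
width: 0.0879
[0.55110524 0.24988653 0.21974213] [0.99968596 0.02489229 0.00198058 0.00210594] [192.56870241 206.65969304]
```

View pics/w2.png

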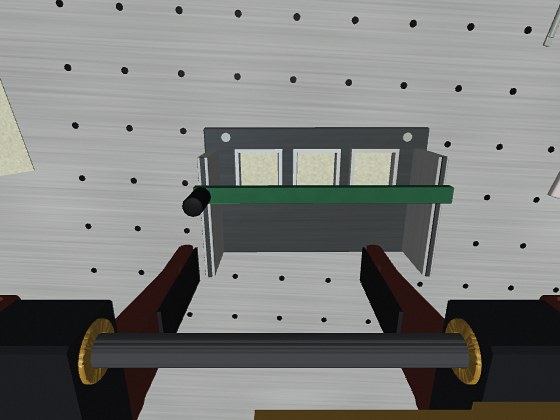

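View pics/w2c.png

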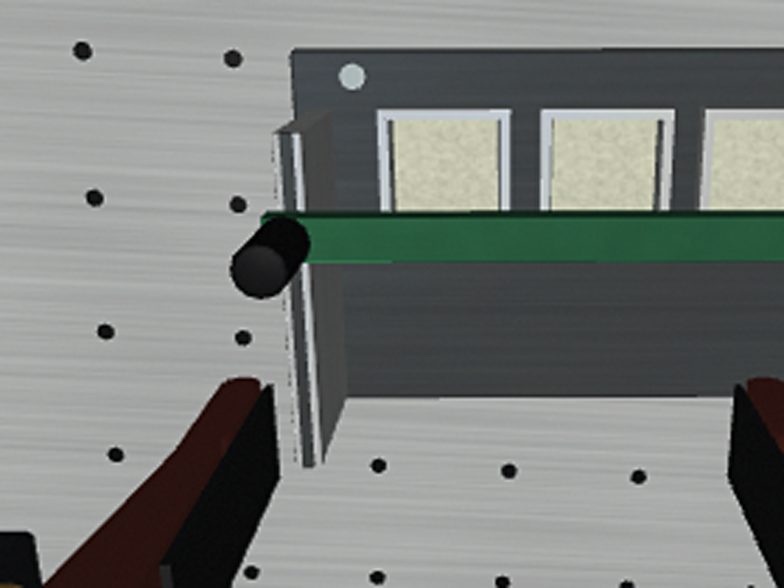

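The gate and slots are clear in this view. The knob top sits at px (193,207), against a prediction of (192.6,206.7). I'll go to the knob now.

```bash
python3 -m pendant '[[0,-3.6,0,0],[0,-3.6,2,0],[0,0,5,0]]'; python3 plan.py 0.548 0.3214 0.093 0.0526
```

```text
time: 3.35
position: [0.5529, 0.3158, 0.1524]
orientation: [1.0, 0.02, 0.006, 0.001]
force: [0.7, -0.7, -0.2]
width: 0.0878
t 3.35 pos [0.5529 0.3158 0.1524] phi 0.0401 tilt 0.0119 F [ 0.7 -0.7 -0.2] w 0.0878 n 2
[[-0.27, -0.3, 2.96, -0.006], [-0.27, -0.3, 2.96, -0.006]]
```

```bash
python3 -m pendant '[[-0.5,-0.6,1,-0.01],[0,0,0,0]]'; python3 plan.py 0.548 0.3214 0.093 0.0526
```

```text
time: 3.6
position: [0.5466, 0.3173, 0.1396]
orientation: [1.0, 0.023, 0.003, 0.003]
force: [-0.3, -0.2, 0.7]
width: 0.0875
t 3.60 pos [0.5466 0.3173 0.1396] phi 0.0468 tilt 0.0086 F [-0.3 -0.2  0.7] w 0.0875 n 1
[[0.14, -0.44, 4.66, -0.006]]
```

```bash
python3 -m pendant '[[0.1,-0.3,2.4,0],[0.1,-0.2,2.2,0],[0,0,0,0]]'; python3 plan.py 0.548 0.3214 0.093 0.0526
```

```text
time: 3.98
position: [0.5522, 0.3211, 0.0972]
orientation: [1.0, 0.022, 0.006, 0.002]
force: [-0.7, -0.3, -0.1]
width: 0.088
t 3.98 pos [0.5522 0.3211 0.0972] phi 0.0438 tilt 0.0122 F [-0.7 -0.3 -0.1] w 0.0880 n 1
[[-0.42, -0.05, 0.42, -0.009]]
```

```bash
python3 -m pendant '[[-0.4,0,0.4,-0.01],[0,0,0,0],[0,0,0,0]]'; python3 plan.py 0.548 0.3214 0.093 0.0526;  python3 -m pendant '[[0,0,0,0],[0,0,0,0],[0,0,0,0],[0,0,0,0]]' 230;python3 plan.py 0.548 0.3214 0.093 0.0526
```

```text
time: 4.35
position: [0.5492, 0.3212, 0.0953]
orientation: [1.0, 0.027, 0.007, 0.001]
force: [-0.4, 0.3, -0.8]
width: 0.0879
t 4.35 pos [0.5492 0.3212 0.0953] phi 0.0542 tilt 0.0146 F [-0.4  0.3 -0.8] w 0.0879 n 1
[[-0.12, -0.02, 0.23, 0.002]]
time: 4.85
position: [0.5496, 0.3216, 0.0961]
orientation: [1.0, 0.027, 0.008, 0.001]
force: [0.4, -0.0, -1.0]
width: 0.0515
t 4.85 pos [0.5496 0.3216 0.0961] phi 0.0545 tilt 0.0155 F [ 0.4 -0.  -1. ] w 0.0515 n 1
[[-0.16, 0.01, 0.31, 0.002]]
```

```bash
python3 -m pendant '[[0,0,0.1,0],[0,0,0.1,0],[0,0,0,0],[0,0,0,0],[0,0,0,0]]';python3 plan.py 0.548 0.3214 0.093 0.0526; python3 plan.py 0.4779 0.319 0.0953 0.0526
```

```text
time: 5.48
position: [0.5495, 0.3224, 0.0938]
orientation: [1.0, 0.027, 0.008, 0.0]
force: [0.5, -0.6, 0.4]
width: 0.0173
t 5.47 pos [0.5495 0.3224 0.0938] phi 0.0545 tilt 0.0156 F [ 0.5 -0.6  0.4] w 0.0173 n 1
[[-0.16, 0.09, 0.08, 0.002]]
t 5.47 pos [0.5495 0.3224 0.0938] phi 0.0545 tilt 0.0156 F [ 0.5 -0.6  0.4] w 0.0173 n 2
[[-3.58, -0.03, -0.13, 0.001], [-3.58, -0.02, -0.13, 0.001]]
```

```bash
python3 -m pendant '[[-1.5,0,0,0],[-1.5,0,0,0],[-1.5,0,0,0],[-1.5,0,0,0]]';python3 plan.py 0.4779 0.319 0.094 0.0526
```

```text
time: 5.98
position: [0.4882, 0.3193, 0.0938]
orientation: [1.0, 0.027, 0.01, -0.0]
force: [2.6, 0.3, 1.2]
width: 0.0175
t 5.97 pos [0.4882 0.3193 0.0938] phi 0.0541 tilt 0.0203 F [2.6 0.3 1.2] w 0.0175 n 1
[[-1.02, -0.03, -0.04, 0.002]]
```

```bash
python3 -m pendant '[[-0.8,0,0,0],[-0.3,0,0,0],[-0.2,0,0,0],[-0.2,0,0,0]]';python3 plan.py 0.4779 0.319 0.094 0.0526
```

```text
time: 6.48
position: [0.479, 0.3189, 0.0939]
orientation: [0.999, 0.029, 0.018, -0.002]
force: [11.6, 0.0, -6.1]
width: 0.0172
t 6.47 pos [0.479  0.3189 0.0939] phi 0.0577 tilt 0.0369 F [11.6  0.  -6.1] w 0.0172 n 1
[[-0.11, -0.02, -0.02, 0.005]]
```

```bash
python3 -m pendant '[[0.1,0,0,0],[0,0,0,0]]' 150;python3 plan.py 0.4779 0.319 0.094 0.0526;python3 -m pendant '[[0,0,0,0],[0,0,0,0]]' 150;python3 plan.py 0.4779 0.319 0.094 0.0526
python3 - <<'E'
from rig import env
from h import *
s=env.sense();print(Ro.from_quat(s["orientation"]).as_matrix()[:,2],s["joints"])
E
```

```text
time: 6.72
position: [0.4782, 0.3179, 0.0932]
orientation: [0.999, 0.029, 0.017, -0.001]
force: [0.8, 0.3, 0.3]
width: 0.0334
t 6.72 pos [0.4782 0.3179 0.0932] phi 0.0574 tilt 0.0335 F [0.8 0.3 0.3] w 0.0334 n 1
[[-0.02, -0.11, -0.08, 0.005]]
time: 6.98
position: [0.4769, 0.3174, 0.0928]
orientation: [0.999, 0.029, 0.016, -0.0]
force: [0.2, 0.0, 0.3]
width: 0.036
t 6.97 pos [0.4769 0.3174 0.0928] phi 0.0576 tilt 0.0314 F [0.2 0.  0.3] w 0.0360 n 1
[[0.11, -0.15, -0.12, 0.005]]
[ 0.03135735  0.00128692 -0.99950741] [ 0.57512479  0.51794555  1.84416539 -0.02337555  0.75259858  2.10518497]
```

```bash
python3 -m pendant '[[0,0,-5,0],[0,0,-5,0],[3,3,-3,0],[0,0,0,0]]'
python3 - <<'E'
from rig import env
from h import *
import pickle
s=env.sense(); c=env.read_camera("wrist"); pickle.dump((s,c),open("w3.pkl","wb"))
cv2.imwrite("pics/w3.png",c["img"][:,:,::-1])
print(s["position"],s["orientation"],proj(c,(.4775,.319,.118),s),proj(c,(.4779,.319,.118),s))
for x in (31,-31):
  print([proj(c,[.55878+np.cos(.0526)*x/1e3-np.sin(.0526)*y/1e3,.2091+np.sin(.0526)*x/1e3+np.cos(.0526)*y/1e3,.018],s).round(1) for y in (90,38,26,-26,-38,-90)])
crop(c["img"],120,80,480,320,2.2,"pics/w3c.png")
E
```

```text
time: 7.48
position: [0.5037, 0.2886, 0.2265]
orientation: [0.999, 0.03, 0.014, 0.001]
force: [-0.7, 0.1, 0.4]
width: 0.036
[0.50370725 0.28858374 0.22649752] [9.99460140e-01 2.95858427e-02 1.42681588e-02 7.25869649e-04] [242.48592459 234.51043813] [242.49917611 234.08244383]
[array([272.1, 109.5]), array([320.3, 109.9]), array([331.4, 109.9]), array([379.4, 110.3]), array([390.5, 110.4]), array([438.5, 110.7])]
[array([272.1, 166.7]), array([318.1, 167. ]), array([328.7, 167. ]), array([374.6, 167.3]), array([385.1, 167.4]), array([431. , 167.7])]
```

View pics/w3c.png

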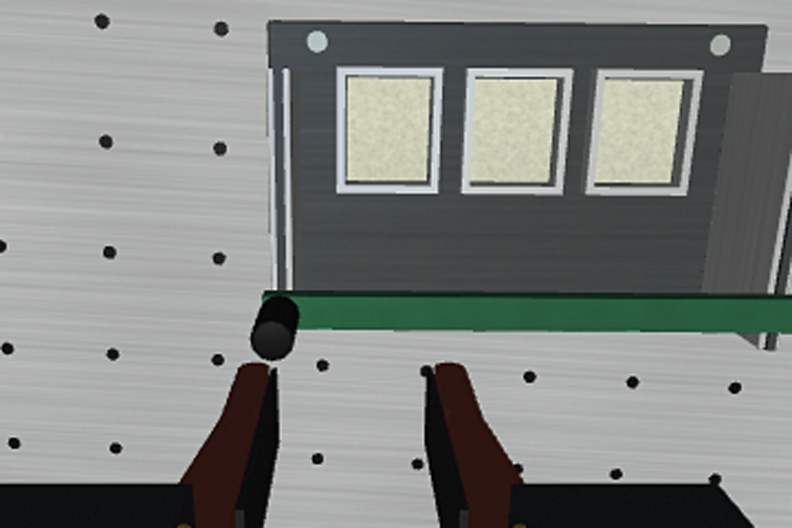

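The gate is open: the knob is at px (244,235), against a predicted (242,234) for fully open. All three slots are clear and agree with the model to about 1.2 px. Next I'll go to blue.

```bash
python3 plan.py 0.588 -.1165 .18 -.195
```

```text
t 7.53 pos [0.5019 0.2888 0.2249] phi 0.0598 tilt 0.0256 F [-0.6 -0.7  0.5] w 0.0359 n 8
[[0.76, 5.12, 0.6, 0.032], [0.92, 5.09, 0.6, 0.032], [1.08, 5.06, 0.6, 0.032], [1.24, 5.02, 0.6, 0.032], [1.4, 4.98, 0.6, 0.032]]
[[1.56, 4.93, 0.6, 0.032], [1.72, 4.88, 0.6, 0.032], [1.87, 4.83, 0.6, 0.032]]
```

```bash
python3 -m pendant '[[0.8,5.1,0.2,0.03],[0.9,5.1,0.3,0.03],[1.1,5.1,0.5,0.03],[1.2,5,0.5,0.03],[1.4,5,0.6,0.03]]' 110
python3 -m pendant '[[1.6,4.9,0.6,0.03],[1.7,4.9,0.6,0.03],[1.9,4.8,0.6,0.04],[0,0,0,0]]'; python3 plan.py 0.588 -.1165 .10 -.195
```

```text
time: 8.15
position: [0.5505, 0.0348, 0.198]
orientation: [0.999, -0.043, 0.007, 0.001]
force: [0.6, -0.2, 0.3]
width: 0.0501
time: 8.65
position: [0.5808, -0.1198, 0.1725]
orientation: [0.995, -0.096, 0.001, -0.001]
force: [0.5, -0.1, -0.9]
width: 0.0496
t 8.65 pos [ 0.5808 -0.1198  0.1725] phi -0.1914 tilt 0.0017 F [ 0.5 -0.1 -0.9] w 0.0496 n 2
[[0.32, -0.22, 3.63, 0.002], [0.32, -0.22, 3.63, 0.002]]
```

```bash
python3 -m pendant '[[0.4,-0.2,3.5,0],[0.3,-0.2,3.5,0],[0,0,0,0]]'; python3 plan.py 0.588 -.1165 .025 -.195
python3 - <<'E'
from rig import env
from tops import *
s=env.sense(); c=env.read_camera("wrist")
cv2.imwrite("pics/w4.png",c["img"][:,:,::-1]); tops(c,s)
E
```

```text
time: 9.02
position: [0.5853, -0.1126, 0.0981]
orientation: [0.995, -0.095, -0.003, -0.002]
force: [-0.4, 0.4, -0.1]
width: 0.0498
t 9.03 pos [ 0.5853 -0.1126  0.0981] phi -0.1898 tilt 0.0064 F [-0.4  0.4 -0.1] w 0.0498 n 2
[[0.19, 0.17, 3.65, 0.003], [0.19, 0.17, 3.65, 0.003]]
b [284.6 234.4] 2282 xy 0.5879 -0.1168 yaw -0.209 size 36.5 26.2
y [388.9 236.3] 2287 xy 0.5746 -0.1806 yaw -0.192 size 36.0 26.4
r [489.1 239.1] 2276 xy 0.5609 -0.2420 yaw -0.224 size 36.5 26.6
```

View pics/w4.png

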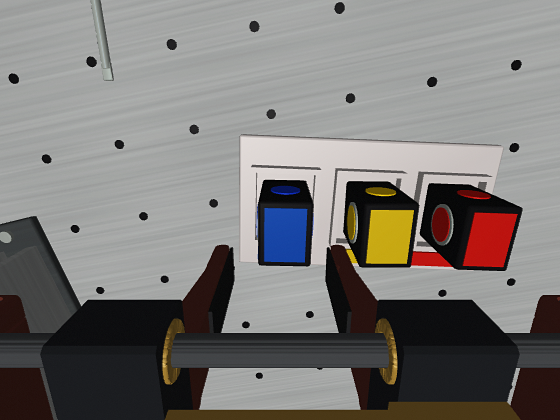

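Blue's top is at px (285,234), between the finger tips at (220–330). Its position reads the same as before. I'll go down and centre in y.

```bash
python3 -m pendant '[[0.2,0.4,1.5,0],[0.2,0,2,0.01]]'; python3 plan.py 0.588 -.1168 .027 -.2
```

```text
time: 9.32
position: [0.5915, -0.1169, 0.0662]
orientation: [0.995, -0.099, 0.001, -0.001]
force: [0.7, 0.1, 0.3]
width: 0.0498
t 9.32 pos [ 0.5915 -0.1169  0.0662] phi -0.1987 tilt 0.0035 F [0.7 0.1 0.3] w 0.0498 n 1
[[-0.36, 0.07, 3.92, 0.001]]
```

```bash
python3 -m pendant '[[-0.2,0,2,0],[-0.1,0,1.9,0],[0,0,0,0]]'; python3 plan.py 0.588 -.1168 .027 -.2
```

```text
time: 9.7
position: [0.5882, -0.1161, 0.0237]
orientation: [0.995, -0.1, 0.001, -0.001]
force: [-0.3, -0.3, 0.6]
width: 0.0503
t 9.70 pos [ 0.5882 -0.1161  0.0237] phi -0.2000 tilt 0.0030 F [-0.3 -0.3  0.6] w 0.0503 n 1
[[-0.0, 0.07, -0.33, -0.0]]
```

```bash
python3 -m pendant '[[0,0,-0.3,0],[0,0,0,0],[0,0,0,0],[0,0,0,0]]' 230;python3 -m pendant '[[0,0,0,0],[0,0,0,0]]'; python3 plan.py 0.588 -.1168 .027 -.2
```

```text
time: 10.2
position: [0.5895, -0.1165, 0.0285]
orientation: [0.995, -0.1, 0.002, -0.001]
force: [0.8, -0.6, -0.9]
width: 0.0339
time: 10.45
position: [0.5897, -0.1165, 0.0288]
orientation: [0.995, -0.1, 0.002, -0.001]
force: [0.1, -0.4, -1.9]
width: 0.034
t 10.45 pos [ 0.5897 -0.1165  0.0288] phi -0.2003 tilt 0.0050 F [ 0.1 -0.4 -1.9] w 0.0340 n 1
[[-0.16, 0.06, 0.18, -0.0]]
```

```bash
python3 -m pendant '[[0,0,-3,0],[0,0,-4,0],[0,0,-4,0],[0,0,-3,0]]'; python3 plan.py 0.563 .1446 .17 .051
```

```text
time: 10.95
position: [0.5867, -0.1163, 0.1694]
orientation: [0.995, -0.1, -0.001, -0.002]
force: [1.0, 0.2, -1.5]
width: 0.0338
t 10.95 pos [ 0.5867 -0.1163  0.1694] phi -0.2003 tilt 0.0044 F [ 1.   0.2 -1.5] w 0.0338 n 5
[[-1.5, -5.02, 0.01, -0.05], [-1.25, -5.09, 0.01, -0.05], [-0.99, -5.14, 0.01, -0.05], [-0.73, -5.19, 0.01, -0.05], [-0.47, -5.22, 0.01, -0.05]]
```

```bash
python3 -m pendant '[[-1.5,-5,0,-0.05],[-1.2,-5.1,0,-0.05],[-1,-5.1,0,-0.05],[-0.7,-5.2,0,-0.05],[-0.5,-5.2,0,-0.05]]';  python3 -m pendant '[[0,0,0,0],[0,0,0,0]]'; python3 plan.py 0.563 .1446 .09 .051
python3 - <<'E'
from rig import env
from tops import *
s=env.sense(); c=env.read_camera("wrist")
cv2.imwrite("pics/w5.png",c["img"][:,:,::-1]); tops(c,s,z=s["position"][2]+.0288*0+.068-.0288,names="b"); print(s["position"])
print([proj(c,p,s).round(0) for p in ((.5613,.1446,.008),(.558,.2085,.008))])
E
```

```text
time: 11.58
position: [0.5656, 0.1471, 0.1742]
orientation: [1.0, 0.025, 0.003, -0.001]
force: [1.2, 0.2, -0.5]
width: 0.034
time: 11.82
position: [0.5648, 0.15, 0.1741]
orientation: [1.0, 0.028, 0.003, -0.001]
force: [-0.0, -0.2, -1.3]
width: 0.0339
t 11.82 pos [0.5648 0.15   0.1741] phi 0.0553 tilt 0.0066 F [-0.  -0.2 -1.3] w 0.0339 n 2
[[-0.13, 0.27, 4.2, 0.002], [-0.13, 0.27, 4.2, 0.002]]
b [279.2 301. ] 3894 xy 0.5657 0.1497 yaw 0.053 size 30.5 26.8
[0.56479647 0.1499944  0.17409418]
[array([285., 192.]), array([222., 192.])]
```

View pics/w5.png

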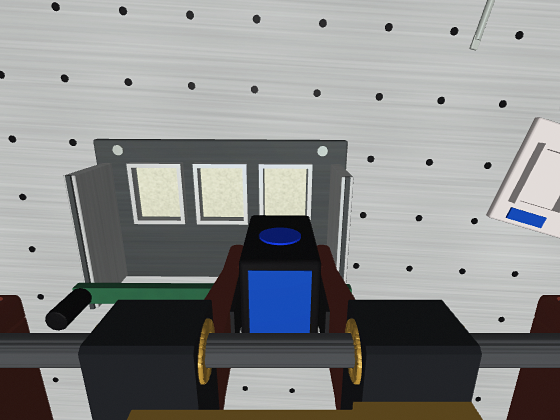

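Blue is held straight, at px (279,301), about 2 mm behind the TCP. The right slot shows at (286,193), as predicted. Lowering now.

```bash
python3 -m pendant '[[-0.2,0.5,3,0],[0,0,4,0],[0,0,0,0]]'; python3 plan.py 0.5631 .1447 .055 .051
```

```text
time: 12.25
position: [0.565, 0.1406, 0.1036]
orientation: [1.0, 0.024, 0.004, -0.001]
force: [-0.4, -0.9, -1.1]
width: 0.0338
t 12.25 pos [0.565  0.1406 0.1036] phi 0.0484 tilt 0.0084 F [-0.4 -0.9 -1.1] w 0.0338 n 1
[[-0.21, -0.41, 4.86, -0.003]]
```

```bash
python3 -m pendant '[[-0.2,-0.3,2.2,0],[0,0,2.2,0],[0,0,0,0]]'; python3 plan.py 0.5631 .1447 .029 .051
```

```text
time: 12.62
position: [0.5667, 0.1412, 0.063]
orientation: [1.0, 0.022, 0.006, -0.002]
force: [-0.2, -0.6, -1.4]
width: 0.0337
t 12.62 pos [0.5667 0.1412 0.063 ] phi 0.0436 tilt 0.0133 F [-0.2 -0.6 -1.4] w 0.0337 n 1
[[-0.39, -0.35, 3.39, -0.007]]
```

```bash
python3 -m pendant '[[-0.4,-0.4,0.8,-0.01],[0,0,0,0]]'; python3 plan.py 0.5631 .1447 .029 .051
```

```text
time: 12.88
position: [0.5642, 0.145, 0.0572]
orientation: [1.0, 0.027, 0.008, -0.002]
force: [-0.3, -0.5, -1.2]
width: 0.034
t 12.88 pos [0.5642 0.145  0.0572] phi 0.0530 tilt 0.0169 F [-0.3 -0.5 -1.2] w 0.0340 n 1
[[-0.16, 0.03, 2.82, 0.002]]
```

```bash
python3 -m pendant '[[-0.1,0,1.2,0],[-0.1,0,1,0],[0,0,0,0]]'; python3 plan.py 0.5631 .1447 .029 .051
```

```text
time: 13.25
position: [0.563, 0.1452, 0.0348]
orientation: [1.0, 0.027, 0.009, -0.002]
force: [-1.2, 0.0, -2.0]
width: 0.0339
t 13.25 pos [0.563  0.1452 0.0348] phi 0.0533 tilt 0.0185 F [-1.2  0.  -2. ] w 0.0339 n 1
[[-0.01, 0.05, 0.58, 0.002]]
```

```bash
python3 -m pendant '[[0,0,0.4,0],[0,0,0.3,0],[0,0,0,0]]'; python3 plan.py 0.5631 .1447 .029 .051
```

```text
time: 13.62
position: [0.5635, 0.1453, 0.0277]
orientation: [1.0, 0.027, 0.009, -0.002]
force: [-0.7, -0.3, 1.6]
width: 0.034
t 13.62 pos [0.5635 0.1453 0.0277] phi 0.0533 tilt 0.0187 F [-0.7 -0.3  1.6] w 0.0340 n 1
[[-0.04, 0.06, -0.14, 0.002]]
```

```bash
python3 -m pendant '[[0,0,0,0],[0,0,0,0],[0,0,0,0]]' 110; python3 plan.py 0.5631 .1447 .029 .051;  python3 -m pendant '[[0,0,-2.5,0],[0,0,-4,0],[0,0,-5,0],[0,0,-3,0],[0,0,0,0]]'
python3 - <<'E'
from rig import env
from tops import *
s=env.sense(); c=env.read_camera("wrist")
cv2.imwrite("pics/w6.png",c["img"][:,:,::-1]); tops(c,s,names="b"); print(s["position"])
E
```

```text
time: 14.0
position: [0.564, 0.1454, 0.0279]
orientation: [1.0, 0.027, 0.01, -0.002]
force: [-0.5, 0.0, -0.1]
width: 0.05
t 14.00 pos [0.564  0.1454 0.0279] phi 0.0533 tilt 0.0199 F [-0.5  0.  -0.1] w 0.0500 n 1
[[-0.09, 0.07, -0.11, 0.002]]
time: 14.62
position: [0.5609, 0.1447, 0.1763]
orientation: [1.0, 0.027, 0.009, -0.002]
force: [-0.2, 0.0, 0.0]
width: 0.0498
b [279. 204.] 1271 xy 0.5629 0.1453 yaw 0.055 size 35.5 26.1
[0.56090962 0.14465746 0.17632026]
```

View pics/w6.png

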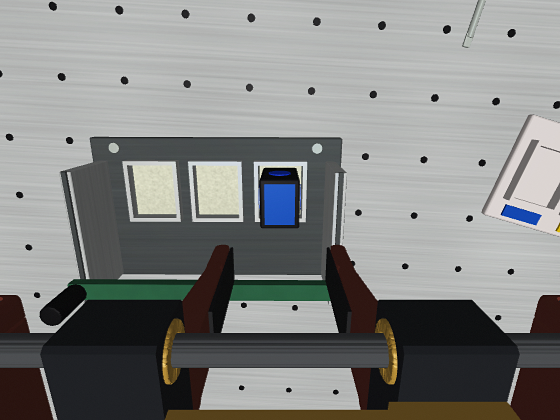

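Blue stands upright inside the right slot, top at px (279,204). Yellow is next.

```bash
python3 plan.py 0.5746 -.1805 .14 -.195
```

```text
t 14.68 pos [0.5601 0.1444 0.1749] phi 0.0533 tilt 0.0164 F [ 1.   0.1 -0.1] w 0.0499 n 6
[[-0.06, 5.42, 0.56, 0.041], [0.17, 5.42, 0.56, 0.041], [0.39, 5.41, 0.56, 0.041], [0.62, 5.39, 0.56, 0.041], [0.84, 5.36, 0.56, 0.041]]
[[1.06, 5.32, 0.56, 0.041]]
```

```bash
python3 -m pendant '[[0,5.4,0,0.04],[0.2,5.4,0.3,0.04],[0.4,5.4,0.6,0.04],[0.6,5.4,0.6,0.04],[0.8,5.4,0.6,0.04]]'
python3 -m pendant '[[1.1,5.3,0.6,0.04],[0,0,0,0]]'; python3 plan.py 0.5746 -.1805 .09 -.195
```

```text
time: 15.3
position: [0.5695, -0.1295, 0.1435]
orientation: [0.997, -0.072, 0.003, -0.003]
force: [0.1, 0.4, -0.5]
width: 0.0503
time: 15.55
position: [0.5701, -0.1879, 0.1321]
orientation: [0.995, -0.095, -0.001, -0.004]
force: [0.1, 0.7, 0.3]
width: 0.0498
t 15.55 pos [ 0.5701 -0.1879  0.1321] phi -0.1911 tilt 0.0074 F [0.1 0.7 0.3] w 0.0498 n 1
[[0.31, -0.78, 4.22, 0.004]]
```

```bash
python3 -m pendant '[[0.3,-0.7,1.5,0],[0.1,0,2,0],[0,0,0,0]]'; python3 plan.py 0.5746 -.1805 .062 -.195;python3 - <<'E'
from rig import env
from tops import *
s=env.sense(); c=env.read_camera("wrist")
cv2.imwrite("pics/w7.png",c["img"][:,:,::-1]); tops(c,s,names="yr")
E
```

```text
time: 15.92
position: [0.5732, -0.1769, 0.0915]
orientation: [0.996, -0.094, -0.004, -0.005]
force: [-0.8, 0.3, 0.4]
width: 0.0499
t 15.93 pos [ 0.5732 -0.1769  0.0915] phi -0.1887 tilt 0.0121 F [-0.8  0.3  0.4] w 0.0499 n 1
[[0.23, 0.35, 2.94, 0.006]]
y [284.1 240.7] 2400 xy 0.5749 -0.1803 yaw -0.186 size 36.3 26.4
r [387.7 244.1] 2403 xy 0.5609 -0.2417 yaw -0.226 size 36.5 26.5
```

View pics/w7.png

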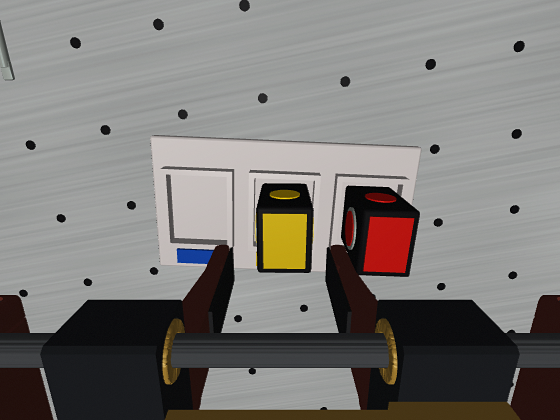

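Yellow's top is at px (284,241), centred between the fingers and clear of red (388,244). I'll correct 3.5 mm sideways and descend.

```bash
python3 -m pendant '[[0.1,0.4,0.8,0],[0,0,0.8,0]]'; python3 plan.py 0.5748 -.1804 .026 -.19
```

```text
time: 16.23
position: [0.5751, -0.18, 0.0766]
orientation: [0.996, -0.093, -0.002, -0.004]
force: [0.1, 0.4, 0.6]
width: 0.0498
t 16.23 pos [ 0.5751 -0.18    0.0766] phi -0.1863 tilt 0.0096 F [0.1 0.4 0.6] w 0.0498 n 1
[[-0.0, 0.09, 5.06, 0.004]]
```

```bash
python3 -m pendant '[[0,0.1,2.3,0],[0,0,2.3,0],[0,0,0,0]]'; python3 plan.py 0.5748 -.1804 .026 -.19
```

```text
time: 16.6
position: [0.5753, -0.1805, 0.0295]
orientation: [0.996, -0.093, -0.001, -0.004]
force: [-0.0, 0.1, -0.6]
width: 0.0494
t 16.60 pos [ 0.5753 -0.1805  0.0295] phi -0.1862 tilt 0.0089 F [-0.   0.1 -0.6] w 0.0494 n 1
[[-0.05, 0.01, 0.35, 0.004]]
```

```bash
python3 -m pendant '[[0,0,0.2,0],[0,0,0,0],[0,0,0,0],[0,0,0,0]]' 230;python3 -m pendant '[[0,0,0,0]]'; python3 plan.py 0.588 -.1168 .027 -.2;python3 -m pendant '[[0,0,-3,0],[0,0,-4,0],[0,0,-4,0],[0,0,-4,0]]'; python3 plan.py 0.5585 .2085 .17 .046
```

```text
time: 17.1
position: [0.5767, -0.1809, 0.0298]
orientation: [0.996, -0.093, 0.0, -0.004]
force: [-0.2, 0.8, -1.2]
width: 0.034
time: 17.23
position: [0.5768, -0.181, 0.03]
orientation: [0.996, -0.093, 0.001, -0.004]
force: [-0.7, -0.0, -0.9]
width: 0.0341
t 17.23 pos [ 0.5768 -0.181   0.03  ] phi -0.1864 tilt 0.0078 F [-0.7 -0.  -0.9] w 0.0341 n 2
[[-0.05, -3.26, 0.17, 0.007], [-0.07, -3.25, 0.17, 0.007]]
time: 17.73
position: [0.5739, -0.1813, 0.1803]
orientation: [0.996, -0.093, -0.003, -0.005]
force: [-0.3, -0.5, -1.1]
width: 0.0338
t 17.73 pos [ 0.5739 -0.1813  0.1803] phi -0.1864 tilt 0.0119 F [-0.3 -0.5 -1.1] w 0.0338 n 8
[[-1.09, -4.75, 0.18, -0.029], [-0.95, -4.78, 0.18, -0.029], [-0.81, -4.81, 0.18, -0.029], [-0.67, -4.83, 0.18, -0.029], [-0.53, -4.84, 0.18, -0.029]]
[[-0.39, -4.86, 0.18, -0.029], [-0.25, -4.87, 0.18, -0.029], [-0.11, -4.87, 0.18, -0.029]]
```

```bash
python3 -m pendant '[[-1.1,-4.7,0,-0.03],[-0.9,-4.8,0,-0.03],[-0.8,-4.8,0,-0.03],[-0.7,-4.8,0,-0.03],[-0.5,-4.8,0,-0.03]]'; python3 -m pendant '[[-0.4,-4.8,0.2,-0.03],[-0.3,-4.8,0.2,-0.03],[0,-4.8,0.2,-0.03],[0,0,0,0]]'; python3 plan.py 0.56 .2085 .09 .051
python3 - <<'E'
from rig import env
from tops import *
s=env.sense(); c=env.read_camera("wrist")
cv2.imwrite("pics/w8.png",c["img"][:,:,::-1]); tops(c,s,z=s["position"][2]+.068-.030,names="y"); print(s["position"])
print([proj(c,p,s).round(0) for p in ((.5613,.1446,.008),(.558,.2085,.008))])
E
```

```text
time: 18.35
position: [0.567, 0.0636, 0.1878]
orientation: [1.0, -0.019, 0.002, -0.004]
force: [0.6, -0.2, -1.3]
width: 0.0339
time: 18.85
position: [0.5598, 0.2154, 0.1833]
orientation: [1.0, 0.029, 0.003, -0.004]
force: [0.2, -0.5, -0.9]
width: 0.0338
t 18.85 pos [0.5598 0.2154 0.1833] phi 0.0587 tilt 0.0101 F [ 0.2 -0.5 -0.9] w 0.0338 n 2
[[-0.04, 0.38, 4.66, 0.004], [-0.04, 0.38, 4.66, 0.004]]
y [327.7 412.6] 4296 xy 0.5002 0.1998 yaw -1.502 size 173.8 10.6
[0.55980787 0.21543909 0.18329358]
[array([348., 189.]), array([287., 189.])]
```

View pics/w8.png

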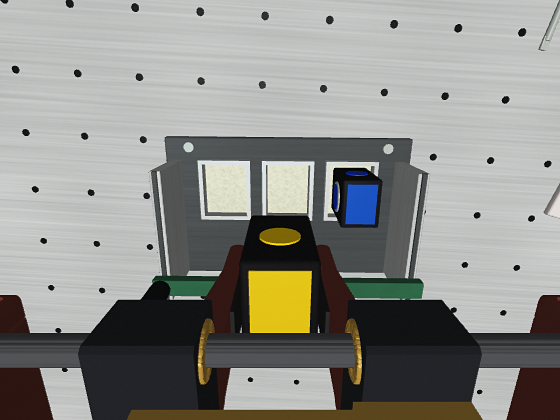

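Yellow is held straight, at px (280,300). The middle slot is at (288,190) and blue stands at (360,203). (The colour fit caught the tan gripper strip, so I'm ignoring that number.) Lowering yellow.

```bash
python3 -m pendant '[[0,0.7,2,0],[0,0,4,0.005],[0,0,0,0]]'; python3 plan.py 0.56 .2085 .055 .051
```

```text
time: 19.27
position: [0.5608, 0.204, 0.1228]
orientation: [1.0, 0.025, 0.003, -0.003]
force: [-0.5, 0.2, -2.3]
width: 0.0337
t 19.27 pos [0.5608 0.204  0.1228] phi 0.0495 tilt 0.0091 F [-0.5  0.2 -2.3] w 0.0337 n 2
[[-0.05, -0.21, 3.39, -0.001], [-0.05, -0.21, 3.39, -0.001]]
```

```bash
python3 -m pendant '[[-0.1,-0.3,3,0],[-0.1,-0.1,2.8,0],[0,0,0,0]]'; python3 plan.py 0.56 .2085 .030 .051
```

```text
time: 19.65
position: [0.5624, 0.2063, 0.0684]
orientation: [1.0, 0.023, 0.006, -0.004]
force: [-0.1, -0.5, -1.4]
width: 0.0338
t 19.65 pos [0.5624 0.2063 0.0684] phi 0.0461 tilt 0.0137 F [-0.1 -0.5 -1.4] w 0.0338 n 1
[[-0.28, -0.2, 3.84, -0.005]]
```

```bash
python3 -m pendant '[[-0.3,-0.2,1,0],[-0.1,0,0.7,0],[0,0,0,0]]'; python3 plan.py 0.56 .2085 .030 .051
```

```text
time: 20.02
position: [0.5609, 0.2084, 0.0544]
orientation: [1.0, 0.023, 0.008, -0.005]
force: [0.2, -0.1, -1.3]
width: 0.034
t 20.02 pos [0.5609 0.2084 0.0544] phi 0.0451 tilt 0.0189 F [ 0.2 -0.1 -1.3] w 0.0340 n 1
[[-0.13, 0.0, 2.43, -0.006]]
```

```bash
python3 -m pendant '[[-0.1,0,1,0],[-0.1,0,0.9,0],[0,0,0,0]]'; python3 plan.py 0.56 .2085 .030 .051
```

```text
time: 20.4
position: [0.5594, 0.2086, 0.0346]
orientation: [1.0, 0.023, 0.009, -0.005]
force: [0.4, 0.3, -1.0]
width: 0.0338
t 20.40 pos [0.5594 0.2086 0.0346] phi 0.0453 tilt 0.0198 F [ 0.4  0.3 -1. ] w 0.0338 n 1
[[0.05, 0.02, 0.46, -0.006]]
```

```bash
python3 -m pendant '[[0,0,0.4,0],[0,0,0.2,0],[0,0,0,0]]'; python3 plan.py 0.56 .2085 .030 .051
```

```text
time: 20.78
position: [0.5595, 0.2088, 0.0288]
orientation: [1.0, 0.023, 0.008, -0.005]
force: [-0.4, 0.3, 0.9]
width: 0.0342
t 20.77 pos [0.5595 0.2088 0.0288] phi 0.0453 tilt 0.0194 F [-0.4  0.3  0.9] w 0.0342 n 1
[[0.05, 0.03, -0.12, -0.006]]
```

Contact: the vertical force has changed sign. Releasing.

```bash
python3 -m pendant '[[0,0,0,0],[0,0,0,0],[0,0,0,0]]' 110; python3 plan.py 0.56 .2085 .029 .051;  python3 -m pendant '[[0,0,-2.5,0],[0,0,-4,0],[0,0,-5,0],[0,0,-3,0],[0,0,0,0]]'
python3 - <<'E'
from rig import env
from tops import *
s=env.sense(); c=env.read_camera("wrist")
cv2.imwrite("pics/w9.png",c["img"][:,:,::-1]); tops(c,s,names="b"); print(s["position"])
E
python3 plan.py 0.561 -.2416 .14 -.224
```

```text
time: 21.15
position: [0.5602, 0.209, 0.0292]
orientation: [1.0, 0.023, 0.009, -0.005]
force: [-0.3, -0.4, 0.5]
width: 0.0498
t 21.15 pos [0.5602 0.209  0.0292] phi 0.0453 tilt 0.0209 F [-0.3 -0.4  0.5] w 0.0498 n 1
[[-0.02, 0.05, 0.02, -0.006]]
time: 21.78
position: [0.5575, 0.2074, 0.1776]
orientation: [1.0, 0.023, 0.009, -0.005]
force: [-1.1, -0.2, -0.3]
width: 0.0498
b [353.6 202.8] 1277 xy 0.5630 0.1449 yaw 0.052 size 35.6 26.5
[0.55746476 0.20735374 0.17755184]
t 21.82 pos [0.5566 0.2071 0.1761] phi 0.0453 tilt 0.0176 F [-1.2  0.3 -0.1] w 0.0500 n 9
[[-0.18, 4.99, 0.36, 0.03], [-0.03, 4.99, 0.36, 0.03], [0.12, 4.99, 0.36, 0.03], [0.26, 4.98, 0.36, 0.03], [0.41, 4.97, 0.36, 0.03]]
[[0.56, 4.96, 0.36, 0.03], [0.71, 4.94, 0.36, 0.03], [0.86, 4.91, 0.36, 0.03], [1.0, 4.89, 0.36, 0.03]]
```

View pics/w9.png

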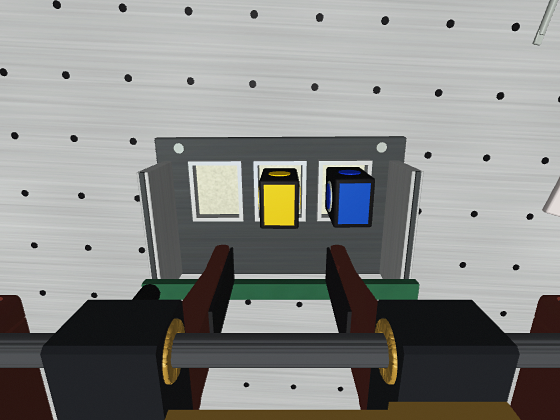

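Yellow (279,204) is upright in the middle slot, blue (354,203) is still upright in the right slot, and the left slot is empty at (216,190). Red is next.

```bash
python3 -m pendant '[[-0.2,5,0,0.03],[0,5,0.2,0.03],[0.1,5,0.4,0.03],[0.3,5,0.4,0.03],[0.4,5,0.4,0.03]]'
python3 -m pendant '[[0.6,5,0.4,0.03],[0.7,4.9,0.4,0.03],[0.9,4.9,0.4,0.03],[1,4.5,0.4,0.03],[0,0,0,0]]'; python3 plan.py 0.561 -.2416 .09 -.224
```

```text
time: 22.45
position: [0.555, -0.0467, 0.1505]
orientation: [0.999, -0.051, 0.002, -0.005]
force: [1.4, -0.2, 0.4]
width: 0.0501
time: 23.08
position: [0.5516, -0.25, 0.1207]
orientation: [0.993, -0.115, -0.006, -0.007]
force: [-0.4, 0.6, 0.3]
width: 0.0499
t 23.07 pos [ 0.5516 -0.25    0.1207] phi -0.2309 tilt 0.0174 F [-0.4  0.6  0.3] w 0.0499 n 1
[[0.76, -1.0, 3.07, -0.007]]
```

```bash
python3 -m pendant '[[0.6,-0.8,1,0],[0.1,0,2,0],[0,0,0,0]]'; python3 plan.py 0.561 -.2416 .06 -.224;python3 - <<'E'
from rig import env
from tops import *
s=env.sense(); c=env.read_camera("wrist")
cv2.imwrite("pics/w10.png",c["img"][:,:,::-1]); tops(c,s,names="r")
E
```

```text
time: 23.45
position: [0.5585, -0.2394, 0.0853]
orientation: [0.993, -0.114, -0.009, -0.008]
force: [-0.2, 0.5, -0.2]
width: 0.0499
t 23.45 pos [ 0.5585 -0.2394  0.0853] phi -0.2284 tilt 0.0231 F [-0.2  0.5 -0.2] w 0.0499 n 1
[[0.34, 0.19, 2.52, -0.004]]
r [281.3 243.2] 2508 xy 0.5610 -0.2412 yaw -0.221 size 35.5 26.4
```

View pics/w10.png

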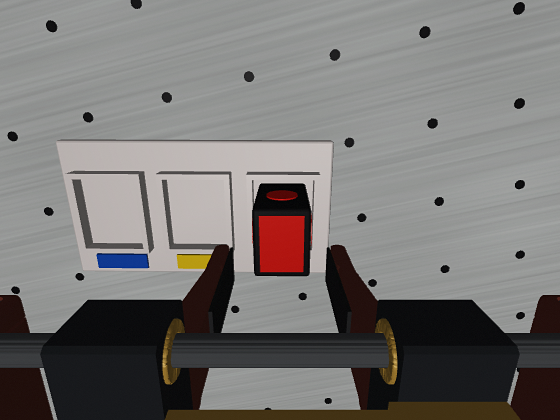

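Red's top is at px (281,243), centred between the fingers. Descending.

```bash
python3 -m pendant '[[0.2,0.2,0.6,0],[0,0,1.2,0]]'; python3 plan.py 0.561 -.2413 .029 -.222
```

```text
time: 23.75
position: [0.5618, -0.2415, 0.0687]
orientation: [0.994, -0.113, -0.006, -0.007]
force: [0.0, -0.2, -0.1]
width: 0.0498
t 23.75 pos [ 0.5618 -0.2415  0.0687] phi -0.2270 tilt 0.0191 F [ 0.  -0.2 -0.1] w 0.0498 n 1
[[-0.02, 0.04, 3.97, -0.005]]
```

```bash
python3 -m pendant '[[0,0,2,0],[0,0,1.7,0],[0,0,0,0]]'; python3 plan.py 0.561 -.2413 .029 -.222
```

```text
time: 24.12
position: [0.5602, -0.2405, 0.0276]
orientation: [0.993, -0.113, -0.008, -0.007]
force: [-0.3, 0.1, 0.1]
width: 0.0502
t 24.12 pos [ 0.5602 -0.2405  0.0276] phi -0.2272 tilt 0.0212 F [-0.3  0.1  0.1] w 0.0502 n 1
[[0.09, 0.05, -0.14, -0.005]]
```

```bash
python3 -m pendant '[[0,0,0,0],[0,0,0,0],[0,0,0,0],[0,0,0,0]]' 230;python3 -m pendant '[[0,0,0,0]]'; python3 plan.py 0.561 -.2413 .027 -.2;python3 -m pendant '[[0,0,-3,0],[0,0,-4,0],[0,0,-4,0],[0,0,-4,0]]'; python3 plan.py 0.5557 .2724 .17 .046
```

```text
time: 24.62
position: [0.5608, -0.241, 0.0284]
orientation: [0.993, -0.114, -0.007, -0.007]
force: [-0.4, 0.8, -0.7]
width: 0.0341
time: 24.75
position: [0.5609, -0.241, 0.0286]
orientation: [0.993, -0.114, -0.007, -0.007]
force: [0.2, -0.4, -1.2]
width: 0.034
t 24.75 pos [ 0.5609 -0.241   0.0286] phi -0.2274 tilt 0.0197 F [ 0.2 -0.4 -1.2] w 0.0340 n 1
[[0.02, 0.03, 0.16, -0.027]]
time: 25.25
position: [0.5603, -0.2422, 0.1791]
orientation: [0.993, -0.114, -0.011, -0.008]
force: [0.5, -0.4, -0.8]
width: 0.0339
t 25.25 pos [ 0.5603 -0.2422  0.1791] phi -0.2274 tilt 0.0270 F [ 0.5 -0.4 -0.8] w 0.0339 n 10
[[-1.2, -5.0, 0.19, -0.027], [-1.06, -5.03, 0.19, -0.027], [-0.93, -5.06, 0.19, -0.027], [-0.79, -5.08, 0.19, -0.027], [-0.65, -5.1, 0.19, -0.027]]
[[-0.51, -5.12, 0.19, -0.027], [-0.37, -5.13, 0.19, -0.027], [-0.23, -5.14, 0.19, -0.027], [-0.09, -5.14, 0.19, -0.027], [0.05, -5.14, 0.19, -0.027]]
```

```bash
python3 -m pendant '[[-1.2,-5,0,-0.03],[-1.1,-5,0,-0.03],[-0.9,-5.1,0,-0.03],[-0.8,-5.1,0,-0.03],[-0.7,-5.1,0,-0.03]]'; python3 -m pendant '[[-0.5,-5.1,0.2,-0.03],[-0.4,-5.1,0.2,-0.03],[-0.2,-5.1,0.2,-0.03],[-0.1,-5.1,0.2,-0.02],[0,-4.6,0.2,-0.02]]'; python3 -m pendant '[[0,0,0,0]]';  python3 plan.py 0.555 .2724 .09 .051
python3 - <<'E'
from rig import env
from tops import *
s=env.sense(); c=env.read_camera("wrist")
cv2.imwrite("pics/w11.png",c["img"][:,:,::-1])
print(s["position"],[proj(c,p,s).round(0) for p in ((.5547,.2724,.008),(.558,.2085,.008))])
E
```

```text
time: 25.88
position: [0.5591, 0.0176, 0.1892]
orientation: [0.999, -0.04, -0.004, -0.008]
force: [0.6, -0.5, 0.1]
width: 0.0337
time: 26.5
position: [0.551, 0.2769, 0.1842]
orientation: [1.0, 0.028, -0.002, -0.008]
force: [0.5, 0.2, -1.0]
width: 0.034
time: 26.62
position: [0.5505, 0.2798, 0.1841]
orientation: [1.0, 0.03, -0.002, -0.008]
force: [-0.4, -1.0, -2.0]
width: 0.0338
t 26.62 pos [0.5505 0.2798 0.1841] phi 0.0593 tilt 0.0172 F [-0.4 -1.  -2. ] w 0.0338 n 2
[[0.22, 0.46, 4.7, 0.004], [0.22, 0.46, 4.7, 0.004]]
[0.55049598 0.27981016 0.1841466 ] [array([289., 181.]), array([351., 182.])]
```

View pics/w11.png

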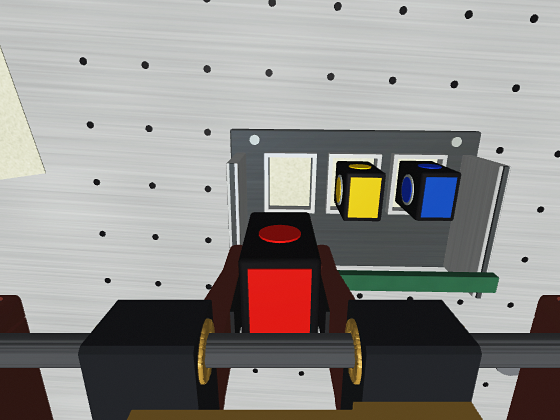

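Red is held straight. The left slot is at px (290,183), and yellow and blue are standing. Lowering red.

```bash
python3 -m pendant '[[0.3,0.9,2,0],[0.1,0,4,0.005],[0,0,0,0]]'; python3 plan.py 0.555 .2724 .055 .051
```

```text
time: 27.05
position: [0.555, 0.267, 0.1236]
orientation: [1.0, 0.025, -0.002, -0.008]
force: [-1.6, -0.9, -0.3]
width: 0.0338
t 27.05 pos [0.555  0.267  0.1236] phi 0.0506 tilt 0.0158 F [-1.6 -0.9 -0.3] w 0.0338 n 2
[[0.03, -0.22, 3.43, -0.0], [0.03, -0.22, 3.43, -0.0]]
```

```bash
python3 -m pendant '[[-0.1,-0.3,3,0],[-0.1,-0.2,2.8,0],[0,0,0,0]]'; python3 plan.py 0.555 .2724 .0286 .051
```

```text
time: 27.42
position: [0.5558, 0.271, 0.0694]
orientation: [1.0, 0.024, 0.0, -0.008]
force: [-0.4, 0.0, -0.8]
width: 0.0336
t 27.43 pos [0.5558 0.271  0.0694] phi 0.0473 tilt 0.0168 F [-0.4  0.  -0.8] w 0.0336 n 1
[[-0.08, -0.07, 4.08, -0.004]]
```

```bash
python3 -m pendant '[[-0.2,-0.1,1,0],[-0.1,0,0.8,0],[0,0,0,0]]'; python3 plan.py 0.555 .2724 .0286 .051
```

```text
time: 27.8
position: [0.5551, 0.2724, 0.0545]
orientation: [1.0, 0.023, 0.003, -0.009]
force: [-0.5, 0.1, -0.9]
width: 0.0345
t 27.80 pos [0.5551 0.2724 0.0545] phi 0.0464 tilt 0.0196 F [-0.5  0.1 -0.9] w 0.0345 n 1
[[-0.02, 0.05, 2.59, -0.005]]
```

```bash
python3 -m pendant '[[0,0,1,0],[-0.1,0,1,0],[0,0,0,0]]'; python3 plan.py 0.555 .2724 .0286 .051;  python3 -m pendant '[[0,0,0.4,0],[0,0,0.1,0],[0,0,0,0]]'; python3 plan.py 0.555 .2724 .0286 .051
```

```text
time: 28.18
position: [0.5544, 0.2729, 0.0337]
orientation: [1.0, 0.023, 0.003, -0.01]
force: [0.5, -0.8, -1.5]
width: 0.0338
t 28.18 pos [0.5544 0.2729 0.0337] phi 0.0465 tilt 0.0200 F [ 0.5 -0.8 -1.5] w 0.0338 n 1
[[0.05, 0.07, 0.51, -0.004]]
time: 28.55
position: [0.5545, 0.2731, 0.0283]
orientation: [1.0, 0.023, 0.003, -0.01]
force: [-0.9, -0.3, 0.2]
width: 0.0339
t 28.55 pos [0.5545 0.2731 0.0283] phi 0.0466 tilt 0.0200 F [-0.9 -0.3  0.2] w 0.0339 n 1
[[0.05, 0.08, -0.03, -0.004]]
```

```bash
python3 -m pendant '[[0,0,0,0],[0,0,0,0],[0,0,0,0]]' 110; python3 plan.py 0.555 .2724 .029 .051;  python3 -m pendant '[[0,0,-2.5,0],[0,0,-4,0],[0,0,-5,0],[0,0,-4,0],[0,0,0,0]]'
python3 - <<'E'
from rig import env
from tops import *
s=env.sense(); c=env.read_camera("wrist")
cv2.imwrite("pics/w12.png",c["img"][:,:,::-1]); tops(c,s,names="br"); print(s["position"])
E
python3 plan.py 0.479 .319 .16 .051
```

```text
time: 28.92
position: [0.5552, 0.2734, 0.029]
orientation: [1.0, 0.023, 0.004, -0.01]
force: [0.3, 0.4, 0.1]
width: 0.0495
t 28.93 pos [0.5552 0.2734 0.029 ] phi 0.0467 tilt 0.0210 F [0.3 0.4 0.1] w 0.0495 n 1
[[-0.02, 0.1, 0.0, -0.004]]
time: 29.55
position: [0.554, 0.2702, 0.1885]
orientation: [1.0, 0.023, 0.003, -0.01]
force: [-0.7, 0.3, -0.3]
width: 0.0499
b [424.8 198.4] 1218 xy 0.5628 0.1447 yaw 0.051 size 35.6 26.5
r [278.4 198.4] 1206 xy 0.5561 0.2735 yaw 0.059 size 36.1 26.3
[0.55395825 0.27018545 0.1884642 ]
t 29.60 pos [0.5528 0.2697 0.1866] phi 0.0466 tilt 0.0185 F [ 0.5  0.3 -1. ] w 0.0497 n 2
[[-3.58, -2.61, 1.36, -0.002], [-3.57, -2.62, 1.36, -0.002]]
```

View pics/w12.png

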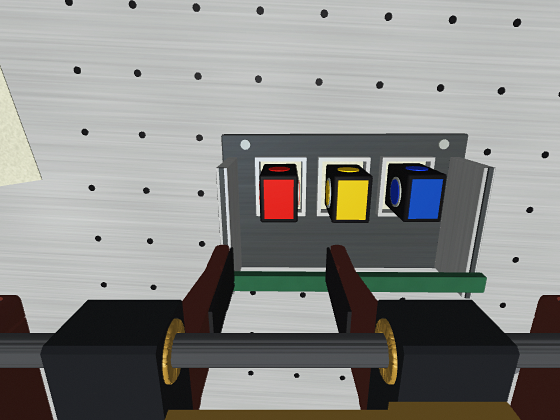

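All three are upright in their slots: red left (278,198), yellow middle (350,198), blue right (425,198). Next I'll grip the knob and close the gate.

```bash
python3 -m pendant '[[-3.6,-2.6,0.3,0],[-3.5,-2.6,0.4,0],[0,0,1,0],[0,0,0,0]]'; python3 plan.py 0.478 .319 .095 .051
```

```text
time: 30.1
position: [0.4757, 0.3175, 0.1641]
orientation: [1.0, 0.023, -0.001, -0.007]
force: [-0.2, 0.0, 0.8]
width: 0.0501
t 30.10 pos [0.4757 0.3175 0.1641] phi 0.0456 tilt 0.0141 F [-0.2  0.   0.8] w 0.0501 n 2
[[0.13, -0.02, 3.46, -0.003], [0.13, -0.02, 3.46, -0.003]]
```

```bash
python3 -m pendant '[[0.1,0,2.5,0],[0,0,2.5,0],[0,0,1.6,0],[0,0,0,0]]'; python3 plan.py 0.478 .319 .095 .051
```

```text
time: 30.6
position: [0.4795, 0.3164, 0.0947]
orientation: [1.0, 0.021, -0.002, -0.006]
force: [0.4, 0.0, 0.8]
width: 0.0496
t 30.60 pos [0.4795 0.3164 0.0947] phi 0.0422 tilt 0.0134 F [0.4 0.  0.8] w 0.0496 n 1
[[-0.14, -0.27, -0.03, -0.009]]
```

```bash
python3 -m pendant '[[-0.2,-0.3,0,-0.01],[0,0,0,0],[0,0,0,0],[0,0,0,0],[0,0,0,0]]' 230; python3 -m pendant '[[0,0,0,0]]';  python3 plan.py 0.5528 .323 .095 .051
```

```text
time: 31.22
position: [0.4788, 0.3189, 0.0967]
orientation: [1.0, 0.027, -0.0, -0.006]
force: [0.9, 1.9, -4.2]
width: 0.0173
time: 31.35
position: [0.4787, 0.3189, 0.0967]
orientation: [1.0, 0.027, -0.0, -0.006]
force: [1.0, 0.4, -3.1]
width: 0.0172
t 31.35 pos [0.4787 0.3189 0.0967] phi 0.0537 tilt 0.0128 F [ 1.   0.4 -3.1] w 0.0172 n 2
[[3.71, -0.0, 0.09, 0.001], [3.71, -0.01, 0.09, 0.001]]
```

```bash
python3 -m pendant '[[1.5,0,0.1,0],[1.5,0,0,0],[1.5,0,0,0],[1.5,0,0,0]]'; python3 plan.py 0.5528 .323 .095 .051
```

```text
time: 31.85
position: [0.5391, 0.322, 0.0966]
orientation: [1.0, 0.027, -0.002, -0.006]
force: [-2.7, -1.5, 2.0]
width: 0.0173
t 31.85 pos [0.5391 0.322  0.0966] phi 0.0549 tilt 0.0120 F [-2.7 -1.5  2. ] w 0.0173 n 1
[[1.38, -0.02, 0.16, 0.004]]
```

```bash
python3 -m pendant '[[1,0,0,0],[0.4,0,0,0],[0.3,0,0,0],[0.2,0,0,0]]'; python3 plan.py 0.5528 .323 .095 .051
```

```text
time: 32.35
position: [0.5537, 0.3227, 0.0966]
orientation: [1.0, 0.026, -0.009, -0.005]
force: [-9.5, -0.8, 7.7]
width: 0.0169
t 32.35 pos [0.5537 0.3227 0.0966] phi 0.0531 tilt 0.0204 F [-9.5 -0.8  7.7] w 0.0169 n 1
[[-0.09, -0.03, 0.16, 0.002]]
```

The gate is at the end stop after 75.0 mm of travel, with 9.5 N on the tool. I'll release and rise.

```bash
python3 -m pendant '[[0,0,0,0],[0,0,0,0],[0,0,0,0]]' 110; python3 plan.py 0.5528 .323 .095 .051; python3 -m pendant '[[0,0,-2,0],[0,0,-4,0],[0,0,-4,0],[-2,3,-3,0],[0,0,0,0]]'
python3 - <<'E'
from rig import env
from tops import *
s=env.sense(); c=env.read_camera("wrist")
cv2.imwrite("pics/w13.png",c["img"][:,:,::-1]); print(s["position"],s["force"],[proj(c,p,s).round(1) for p in ((.5528,.323,.118),(.5518,.3223,.118),(.5478,.323,.118))])
crop(c["img"],120,100,480,340,2.2,"pics/w13c.png")
c=env.read_camera("top"); crop(c["img"],110,175,270,275,5,"pics/t13.png")
c=env.read_camera("scene"); crop(c["img"],250,140,410,260,5,"pics/s13.png")
E
```

```text
time: 32.72
position: [0.5552, 0.3237, 0.0969]
orientation: [1.0, 0.027, -0.007, -0.006]
force: [0.4, 0.6, -0.3]
width: 0.0441
t 32.73 pos [0.5552 0.3237 0.0969] phi 0.0532 tilt 0.0185 F [ 0.4  0.6 -0.3] w 0.0441 n 1
[[-0.24, 0.06, 0.19, 0.002]]
time: 33.35
position: [0.5405, 0.2912, 0.2363]
orientation: [1.0, 0.026, -0.005, -0.007]
force: [0.0, 0.4, 0.5]
width: 0.0499
[0.54050701 0.29121203 0.2362538 ] [0.00344748 0.37945363 0.46393342] [array([245.2, 184.4]), array([246. , 185.5]), array([245.1, 189.9])]
```

View pics/w13c.png

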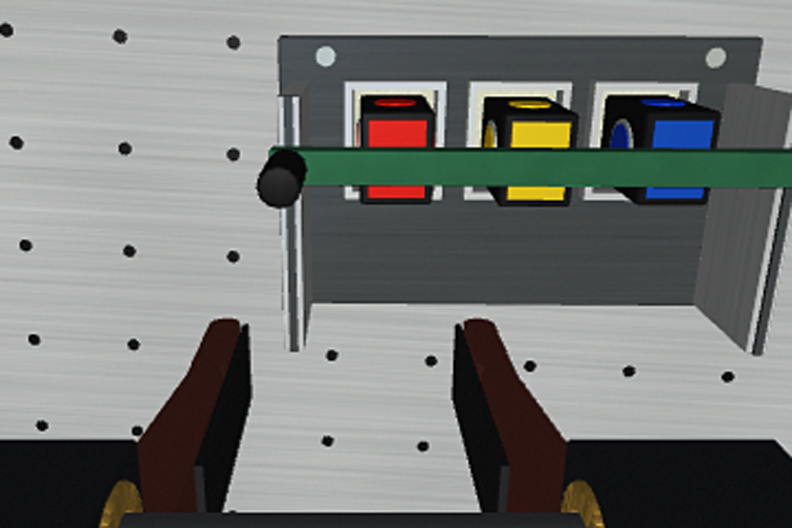

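View pics/s13.png

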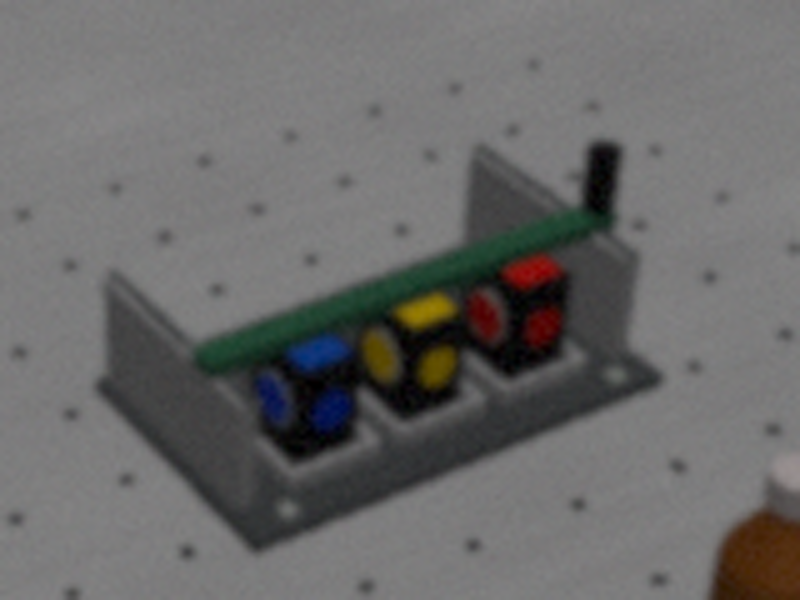

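The gate is closed: the knob top is at px (247,185), against a predicted closed position of (245–246, 184–185). All three filters stand upright under the bar and the gripper is clear, so I'm handing in.

```bash
python3 -c "
from rig import env
print(env.hand_in()); print(env.sense()['time'])"
```

```text
the job is handed in; nothing more can be done
None
the job is handed in; nothing more can be done
```

The three filters are in the holder in reverse order, the gate is fully closed over them, and I handed the job in at about 33.5 s. `hand_in` gave no verdict.

- **Gate opening:** I pulled the green gate towards the robot until it hit its open stop, with about 12 N on the tool. The wrist camera showed it open.
- **Filters:** blue (leftmost in the rack) went into the right slot, yellow into the middle slot and red (rightmost) into the left slot. Each was lowered upright until it touched the slot floor, then released.
- **Gate closing:** I slid the gate back 75 mm to its closed stop, with about 10 N on the tool, and let go.

**Last checks:** the wrist and scene views showed all three filters upright in their slots under the bar. The knob was within about 2 px of its predicted closed position, and the gripper was well clear of everything.

**Disagreements:**
- The top and wrist cameras differed by about 1.3 mm on the holder's position, within the stated calibration. I used a value in between.
- One colour fit on the held yellow filter picked up part of the gripper, so I ignored it. Yellow's position was then judged by eye in the pictures.
- The tool tilted slightly, up to 0.037 rad against the gate's open stop and up to about 0.02 rad while placing. The filters still ended upright.

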